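# Sort inspected parts and seat the keyed cap in its gauge

## Robot

A 7-joint arm with a two-finger parallel gripper is mounted at the origin on the work surface. World frame = base frame: x ahead of the robot, y to its left, z up, the work surface at z = 0. Lengths are in mm, angles in rad, forces in N, time in s.
With the tool pointing down it reaches from about 400 to 875 mm from the base axis. Payload 19.3 kg.
Tool frame: the origin (TCP) lies on the front face of the gripper's body, between the roots of the fingers; the fingertips stand 73 mm ahead of it and the grasp point (between the pads) lies 54 mm ahead of it (arm.hold_point_z is the distance from the TCP to the grasp point, in mm); z points along the fingers, y is the line along which they close (so a half turn about z gives the same grasp; the last joint's range is limited). The gripper opens to 85 mm and grips with 20 to 120 N. Pads are 22 mm wide; open, the fingers measure 114 mm over their backs; the gripper's body (76 mm by 85 mm) begins 54 mm behind the grasp point. The pads swing forward as they close: fully open they stand 13 mm farther back than shut.
Start: joints at [-1.191, 0.521, -0.036, 1.599, 0.021, 1.021, -0.113], TCP at [271.758, 562.818, 303.891] pointing down, gripper open.
Joint ranges: [-2.91, 2.91], [-0.3, 2.13], [-1.5, 1.42], [0.17, 2.43], [-1.26, 4.41], [0.16, 1.93], [-2.52, 2.52]. Speed limits (rad/s): [1.89, 1.89, 2.39, 2.39, 3.01, 3.01, 3.01].

## Interface

Orientations are given as a unit quaternion [w, x, y, z].
In Python, from bench import arm gives the robot as it stands.
- The arm moves only by the tool arm_command, never from a script. Its argument "plan" is a list of rows, each an object of numbers: "rx", "ry", "rz": the turn, a rotation vector about the tool's x, y, z in degrees; "x", "y", "z": the shift along the tool's x, y, z in m; "hand": the closure, from 0 (fully open) to 1 (shut). A call has 1 to 10 rows; each row shifts and turns the commanded pose from where the row before left it, along the tool's axes as they then stand; what a row does not reach is not made up. A row lasts 1/10 s, in which the tool goes at most 50 mm and 8.59 degrees, less where a joint would pass 70% of its speed; a pose out of reach is approached as far as the arm can. A call is refused whole if a number of a shift passes 0.05 or a number of a turn 8.59, either way. A call with a gripper value outside its range is refused whole. The fingers move at their own pace and stop on an object; the grip force is fixed at half the most. Time passes only in rows, so rows that do not move let the fingers close. It gives the time, the measured TCP pose, the force, the opening and the grip force at its end, in the units of the state.
- arm.get_state(): the state, without advancing time (a new reading comes with each control period).
- arm.get_image(name): name is "side" or "top" or "wrist"; returns the picture (480x640x3 uint8, red, green, blue); there is no depth.
- arm.camera_model(name): a dict with "K" (3x3 intrinsics, pixels), "distortion" ([k1, k2, p1, p2, k3] as OpenCV has them; the pictures are not rectified), "R" (3x3) and "t" (3): a world point X has camera coordinates R X + t. Camera axes: x right, y down, z forward; pixel columns grow to the right and rows downward; lengths in mm; the calibration is good to about 2 mm. A picture is of the moment at which its call begins: read the wrist's pose just before it. camera_model takes no time and is no camera call; for the wrist camera it gives the pose at the moment of the call.
- arm.hand_in(): hands the job in; it is judged then, once.
The state is a dict: "time_s": time; "joints": joint angles; "joint_velocities": joint speeds; "joint_efforts": joint torques, N m; "tcp_pos": TCP position; "eef_rot": TCP orientation; "wrist_force": force on the tool from outside, world axes, zero at the start; "torque": the same for the moment, N m; "width": opening from 0.0 (shut) to 1.0 (fully open); "gripper_force": force on a finger pad.
Only numpy, scipy, OpenCV 4.12 (cv2) and the standard library are available. Lean on these libraries where they do the work, as an engineer would, in place of code of your own. Each camera call takes 0.05 s, during which the arm holds its last target. There are 200 camera calls.

## Task

Clear the inspected parts off the bench, leaving each one standing upright: the good brass bush in the blue tray, the good steel spacer in the yellow tray, and both red-painted rejects side by side in the red tray. Turn the white cap so that its flat matches the flat of the D-shaped pocket in the grey metal gauge block and seat it fully home there. Leave the yellow-capped flask standing where it is.

Things in the scene. Friction and masses are not known exactly. Their poses are not given: they have to be found in the camera images.
- bush_good: Turned brass bush, standing upright: flange 44 mm diameter and 8 mm high at the bottom, plain round body 34 mm diameter above it, 45 mm high in all, about 220 g, with a dark bore showing in the top face. GOOD part: no red paint on it. Origin at the centre of its underside, z up; its yaw means nothing.
- bush_reject: Turned brass bush, standing upright: flange 44 mm diameter and 8 mm high at the bottom, plain round body 34 mm diameter above it, 45 mm high in all, about 220 g, with a dark bore showing in the top face. REJECT: its top face is painted red and a red band runs round its lower part. Origin at the centre of its underside, z up; its yaw means nothing.
- spacer_good: Plain steel spacer, standing upright: round, 36 mm diameter, 45 mm high, about 200 g, with a dark bore showing in the top face. GOOD part: no red paint on it. Origin at the centre of its underside, z up; its yaw means nothing.
- spacer_reject: Plain steel spacer, standing upright: round, 36 mm diameter, 45 mm high, about 200 g, with a dark bore showing in the top face. REJECT: its top face is painted red and a red band runs round its lower part. Origin at the centre of its underside, z up; its yaw means nothing.
- flat_cap: White plastic keyed cap, 90 g, 44 mm high: D-shaped foot 14 mm thick (52 mm diameter, flat 18 mm from the axis); on it a grip block 24 mm along x, 20 mm along y, from 14 to 44 mm high: take it across the 20 mm. Black paint on the flat, a black stripe on the foot beside it, a black line on the block's top pointing to it. Origin on the axis at the underside, z up, x to the flat.
- blue_tray: Blue open tray for good brass bushes, 110 mm along x by 130 mm along y outside. Fixed to the bench. Wall 3 mm thick, rim 18 mm above the bench, inner floor 3 mm above the bench. Origin at the centre of its underside (bench level), z up.
- yellow_tray: Yellow open tray for good steel spacers, 110 mm along x by 130 mm along y outside. Fixed to the bench. Wall 3 mm thick, rim 18 mm above the bench, inner floor 3 mm above the bench. Origin at the centre of its underside (bench level), z up.
- red_tray: Red open tray for rejects, 110 mm along x by 145 mm along y outside: the two rejects fit side by side along y. Fixed to the bench. Wall 3 mm thick, rim 18 mm above the bench, inner floor 3 mm above the bench. Origin at the centre of its underside (bench level), z up.
- gauge: Fixed grey metal block, 96 x 96 x 18 mm high, with a D-shaped pocket 12 mm deep (dark floor 6 mm above the bench), 57 mm diameter, flat 20 mm from its axis: the cap has 2 mm play all round and enters only with flats matched within 0.1 rad. A black T mark on top lies beside the pocket's flat. Origin on the pocket's axis at bench level, z up, x to the pocket's flat.
- flask: Small clear conical flask with a yellow cap, 50 mm diameter at the base, 74 mm high, loose; it stands among the parts and must stay standing where it is. Origin at the centre of its underside, z up.

How it is judged (in metres and radians):
At the end, for the whole second after the job is handed in: Good bush on the floor of the blue tray, good spacer of the yellow, both rejects of the red (within the walls, under 10 mm above the bench); cap home in the pocket (axis within 6 mm, underside under 10 mm above the bench, flats within 0.3 rad); all upright within 0.15 rad and at rest (x of bush_good in the frame of blue_tray between -0.038 and 0.038 m and y of bush_good in the frame of blue_tray between -0.048 and 0.048 m and z of bush_good in the frame of blue_tray below 0.01 m and x of spacer_good in the frame of yellow_tray between -0.038 and 0.038 m and y of spacer_good in the frame of yellow_tray between -0.048 and 0.048 m and z of spacer_good in the frame of yellow_tray below 0.01 m and x of bush_reject in the frame of red_tray between -0.038 and 0.038 m and y of bush_reject in the frame of red_tray between -0.056 and 0.056 m and z of each of bush_reject, spacer_reject in the frame of red_tray below 0.01 m and x of spacer_reject in the frame of red_tray between -0.038 and 0.038 m and y of spacer_reject in the frame of red_tray between -0.056 and 0.056 m and horizontal distance between flat_cap and gauge below 0.006 m and z of flat_cap in the frame of gauge below 0.01 m and angle between the x axis of flat_cap and the x axis of gauge, either way round below 0.3 rad and angle between each of bush_good, bush_reject, spacer_good, spacer_reject, flat_cap's own z axis and vertical below 0.15 rad and linear speed of each of bush_good, bush_reject, spacer_good, spacer_reject, flat_cap below 0.02 m/s and angular speed of each of bush_good, bush_reject, spacer_good, spacer_reject, flat_cap below 0.2 rad/s); the robot touches nothing.
It fails at once if the flask is knocked over or moved more than 25 mm (angle between flask's own z axis and vertical above 0.4 rad or distance of flask from where it was at the start of the episode above 0.025 m).
It also fails if it takes over 120 s, if anything falls off the work surface, if the arm or the gripper's body presses on something with over 40 N, if the wrist force passes 120 N, or if a joint passes its speed limit or range.

## Working session

There is one attempt and no reset: what is moved stays moved. The work goes in short steps, Python scripts to look and compute and a tool call to move; the robot and the scene stay as the last step left them, time stands still between calls to the robot, and variables do not carry over. Pictures are saved under pics/ and viewed, at most 14 in all, crops included, and the job is handed in when it is done.

Besides the shell and the picture viewer there is one more tool, called after "Call:" by a JSON object that holds its "op" and its "data". arm_command: Moves the arm, as the interface text tells. Its arguments: {"type":"object","properties":{"plan":{"type":"array"}},"required":["plan"]}

```bash
mkdir -p pics; ls; python3 - <<'E'
from bench import arm
import cv2
s=arm.get_state();print(s['time_s'],s['tcp_pos'],s['eef_rot'],s['width'],arm.hold_point_z)
for n in('top','side'):
    im=arm.get_image(n);cv2.imwrite(f'pics/{n}0.png',im[:,:,::-1])
    m=arm.camera_model(n);print(n,m)
E
```

```text
pics
0.0 [271.67523354 562.58190812 303.30744603] [-7.71313980e-05  2.23006471e-01  9.74816790e-01 -5.78085947e-04] 0.9988668660902118 53.900000000000006
top {'K': array([[502.11965764,   0.        , 318.51551298],
       [  0.        , 502.11965764, 245.21310262],
       [  0.        ,   0.        ,   1.        ]]), 'distortion': array([0.01391892, 0.        , 0.        , 0.        , 0.        ]), 'R': array([[ 0.02508027, -0.99967056,  0.00545411],
       [-0.9907618 , -0.02558337, -0.13317865],
       [ 0.13327431, -0.00206357, -0.99107704]]), 't': array([-21.16558285, 522.93377697, 863.22194069])}
side {'K': array([[440.75220064,   0.        , 318.09216192],
       [  0.        , 440.75220064, 232.57897264],
       [  0.        ,   0.        ,   1.        ]]), 'distortion': array([-0.07903228,  0.        ,  0.        ,  0.        ,  0.        ]), 'R': array([[ 0.93739934, -0.34793056, -0.01505986],
       [-0.24434603, -0.62627643, -0.74031942],
       [ 0.24814812,  0.69765475, -0.67208657]]), 't': array([-502.69300721,  177.24530145,  857.19787337])}
```

View pics/top0.png

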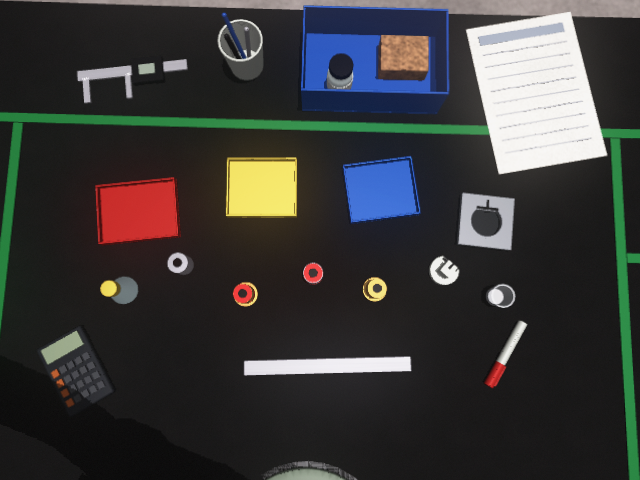

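View pics/side0.png

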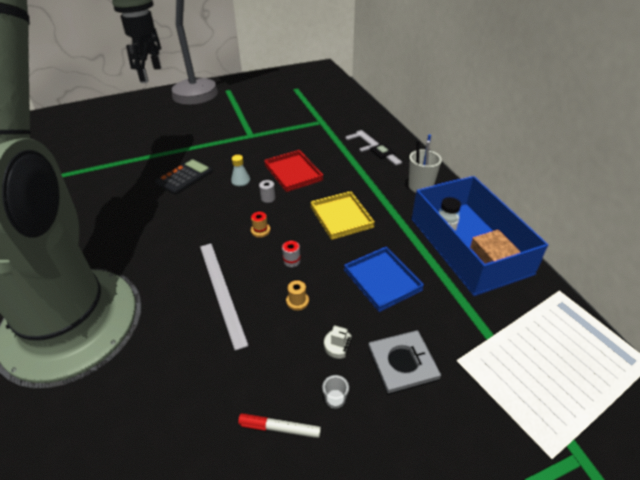

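The top view shows, from left to right: flask (109,288), good spacer (178,263), reject bush (245,293), reject spacer (313,272), good bush (375,289), cap (445,270) and gauge (487,221). A clear cup stands at (500,296). The side view shows the same row.

```bash
cat > h.py <<'E'
import numpy as np, cv2
from bench import arm
CM={n:arm.camera_model(n) for n in('top','side')}
def ray(n,p,m=None):
    m=m or CM[n]
    u=cv2.undistortPoints(np.array([[p]],float),m['K'],np.array(m['distortion']))[0,0]
    R=np.array(m['R']);return -R.T@m['t'],R.T@np.array([u[0],u[1],1.])
def plane(n,p,z,m=None):
    o,d=ray(n,p,m);return o+d*(z-o[2])/d[2]
def tri(a,b):   # a,b=(origin,dir)
    A=np.c_[a[1],-b[1]];s=np.linalg.lstsq(A,b[0]-a[0],rcond=None)[0]
    P,Q=a[0]+s[0]*a[1],b[0]+s[1]*b[1];return (P+Q)/2,np.linalg.norm(P-Q)
def proj(n,X,m=None):
    m=m or CM[n];r=cv2.Rodrigues(np.array(m['R']))[0]
    return cv2.projectPoints(np.array([X],float),r,np.array(m['t'],float),m['K'],np.array(m['distortion']))[0][0,0]
E
python3 - <<'E'
from h import *
t=cv2.imread('pics/top0.png');s=cv2.imread('pics/side0.png')
a=cv2.resize(t[240:320,85:345],None,fx=3,fy=3,interpolation=2)
b=cv2.resize(t[180:320,340:530],None,fx=2,fy=2,interpolation=2)
c=np.zeros((600,800,3),np.uint8);c[:240,:780]=a;c[245:525,:380]=b
cc=cv2.resize(t[145:255,85:305],None,fx=1.8,fy=1.8);c[245:245+cc.shape[0],395:395+cc.shape[1]]=cc
cv2.imwrite('pics/c1.png',c)
cv2.imwrite('pics/c2.png',cv2.resize(s[145:425,220:450],None,fx=2.1,fy=2.1,interpolation=2))
# masks
for n,im in(('top',t),('side',s)):
    hsv=cv2.cvtColor(im,cv2.COLOR_BGR2HSV);H,S,V=cv2.split(hsv)
    M={'red':((H<6)|(H>172))&(S>130)&(V>90),'yel':(H>=8)&(H<35)&(S>90)&(V>70),'blue':(H>100)&(H<130)&(S>120)&(V>60),'grey':(S<50)&(V>70)}
    for k,m in M.items():
        N,L,st,ce=cv2.connectedComponentsWithStats(m.astype(np.uint8))
        for i in range(1,N):
            if st[i,4]>30: print(n,k,st[i].tolist(),ce[i].round(1), plane(n,ce[i],45)[:2].round(0))
E
```

```text
top red [95, 177, 83, 67, 4557] [136.9 210.6] [576. 317.]
top red [304, 263, 18, 20, 208] [312.4 272.3] [474.   2.]
top red [233, 284, 19, 19, 224] [242.  293.1] [434. 123.]
top red [485, 362, 21, 26, 281] [495.3 374.5] [ 307. -315.]
top yel [380, 35, 48, 38, 1684] [404.   53.1] [ 887. -158.]
top yel [226, 157, 71, 61, 4323] [261.1 187. ] [625.  98.]
top yel [363, 277, 24, 25, 423] [374.1 289. ] [ 447. -107.]
top yel [100, 280, 20, 17, 278] [109.5 288.2] [437. 354.]
top yel [234, 282, 24, 25, 192] [249.4 295. ] [431. 110.]
top yel [51, 369, 9, 10, 56] [ 54.7 373.4] [291. 434.]
top yel [56, 379, 8, 8, 48] [ 59.6 382.5] [276. 425.]
top yel [61, 389, 8, 8, 41] [ 64.5 392.4] [260. 415.]
top yel [66, 399, 8, 8, 40] [ 69.3 402.2] [244. 405.]
top blue [301, 6, 149, 108, 11641] [367.7  59.7] [872. -91.]
top blue [222, 13, 24, 45, 177] [232.9  33.9] [916. 162.]
top blue [343, 156, 78, 68, 4274] [381.1 189.3] [ 626. -118.]
top grey [0, 0, 640, 175, 22110] [503.2  70. ] [ 858. -342.]
top grey [217, 19, 46, 60, 1702] [243.2  48.5] [888. 142.]
top grey [163, 59, 25, 13, 267] [174.6  65.1] [851. 2
[... 2597 characters left out ...]
 99] [393.8 159.1] [838. 221.]
side grey [231, 165, 19, 21, 303] [239.6 176.2] [429. 296.]
side grey [259, 179, 16, 23, 284] [266.7 190. ] [479. 212.]
side grey [440, 211, 19, 18, 174] [450.4 218. ] [844. -46.]
side grey [200, 243, 48, 107, 1577] [223.7 297.8] [310. -91.]
side grey [282, 249, 18, 11, 105] [291.1 255.1] [466. -28.]
side grey [0, 258, 140, 129, 8789] [ 56.2 333.1] [ -0. -65.]
side grey [285, 262, 14, 5, 33] [291.8 264.4] [459. -54.]
side grey [323, 325, 29, 34, 653] [336.2 341.4] [ 475. -258.]
side grey [369, 330, 72, 62, 2304] [403.8 360.7] [ 566. -335.]
side grey [322, 375, 28, 33, 699] [335.2 390. ] [ 439. -343.]
side grey [267, 418, 54, 20, 665] [293.4 427.4] [ 357. -378.]
```

View pics/c1.png

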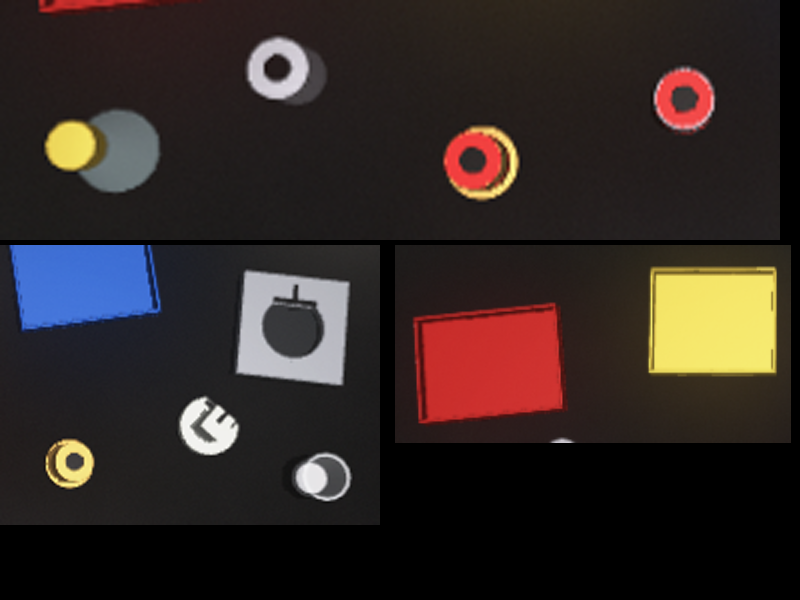

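View pics/c2.png

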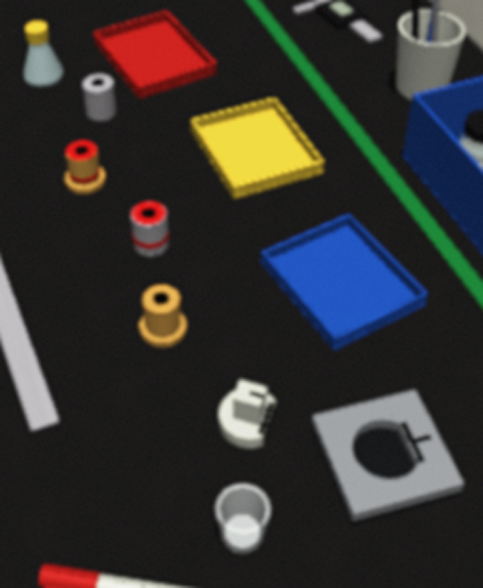

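In the enlarged crops the bores are clear: good spacer (177,263), reject bush (242,293), reject spacer (313,273) and good bush (377,288). The cap's flat and the gauge's T mark can also be seen. Next I triangulate heights and get tray poses from their outlines.

```bash
python3 - <<'E'
from h import *
P={'spacer_good':((177.3,262.7),(266.7,184)),'bush_rej':((242.3,293.3),(258.6,216.4)),'spacer_rej':((313.3,273),(291,246)),'bush_good':((377,288),(296.7,286.9)),'flask_top':((109,288),(237,155.5)),'gaugeT':((487,206),(420,354.5))}
for k,(a,b) in P.items():
    X,e=tri(ray('top',a),ray('side',b));print(k,X.round(1),'gap',round(e,1),'plane45',plane('top',a,45)[:2].round(1))
print('flask74',plane('top',(109,288),74).round(1))
t=cv2.imread('pics/top0.png');s=cv2.imread('pics/side0.png')
for n,im in(('top',t),('side',s)):
    H,S,V=cv2.split(cv2.cvtColor(im,cv2.COLOR_BGR2HSV))
    M={'red':((H<6)|(H>172))&(S>130)&(V>60),'yel':(H>=20)&(H<35)&(S>90)&(V>70),'blue':(H>100)&(H<130)&(S>120)&(V>60),'gauge':(S<50)&(V>70)}
    seed={'top':dict(red=(137,210),yel=(261,187),blue=(381,189),gauge=(465,240)),'side':dict(red=(293,170),yel=(342,214),blue=(383,278),gauge=(403,375))}[n]
    for k,m in M.items():
        N,L=cv2.connectedComponents(m.astype(np.uint8));x,y=seed[k];c=(L==L[y,x]).astype(np.uint8)
        cn=max(cv2.findContours(c,0,2)[0],key=cv2.contourArea)
        h=cv2.convexHull(cn);q=cv2.approxPolyN(h,4).reshape(-1,2) if hasattr(cv2,'approxPolyN') else cv2.approxPolyDP(h,5,True)[:,0]
        W=np.array([plane(n,p,18)[:2] for p in q])
        (cx,cy),(w,hh),a=cv2.minAreaRect(W.astype(np.float32))
        print(n,k,'corners',q.tolist(),'ctr',W.mean(0).round(1),'rect',round(cx,1),round(cy,1),round(w,1),round(hh,1),round(a,1))
E
```

```text
spacer_good [485.8 239.8  42.6] gap 1.9 plane45 [484.6 239.3]
bush_rej [434.6 123.2  42.4] gap 1.2 plane45 [433.9 122.9]
spacer_rej [ 4.737e+02 -1.000e-01  4.400e+01] gap 2.3 plane45 [4.725e+02 1.000e-01]
bush_good [ 449.9 -112.5   42.2] gap 1.2 plane45 [ 449.1 -112. ]
flask_top [436.6 340.4  80.2] gap 1.1 plane45 [437.4 354.9]
gaugeT [ 609.6 -318.7   13.7] gap 4.3 plane45 [ 600.5 -307.2]
flask74 [436.3 343.   74. ]
top red corners [[180, 237], [97, 246], [95, 184], [176, 176]] ctr [581.2 326.1] rect 580.9 326.4 115.7 150.7 7.4
top yel corners [[296, 157], [296, 217], [226, 217], [226, 157]] ctr [631.9 101.2] rect 631.9 101.7 113.8 130.8 1.6
top blue corners [[421, 215], [350, 224], [342, 164], [412, 155]] ctr [ 633.1 -121.4] rect 633.2 -121.4 114.8 132.7 8.8
top gauge corners [[515, 198], [511, 250], [457, 244], [462, 192]] ctr [ 578.7 -314.5] rect 578.6 -314.4 99.5 97.9 84.8
side red corners [[329, 179], [286, 192], [260, 160], [298, 148]] ctr [579.7 315.2] rect 579.3 314.3 124.2 181.4 8.6
side yel corners [[379, 226], [331, 240], [307, 201], [351, 190]] ctr [631.   90.3] rect 631.3 90.3 122.1 154.3 1.3
side blue corners [[428, 288], [379, 312], [340, 265], [386, 246]] ctr [ 631.6 -129.8] rect 632.0 -129.4 120.5 144.4 8.9
side gauge corners [[442, 377], [388, 392], [367, 342], [418, 329]] ctr [ 578.7 -318.3] rect 579.2 -318.5 102.6 100.7 85.0
```

Call:
{"op": "arm_command", "data": {"plan": [{"rz": -6.45, "hand": 0.3}, {"rz": -6.45, "hand": 0.3}, {"rz": -6.45, "hand": 0.3}, {"rz": -6.45, "hand": 0.3}, {"x": -0.036, "y": -0.033, "hand": 0.3}, {"x": -0.036, "y": -0.033, "hand": 0.3}, {"x": -0.036, "y": -0.033, "hand": 0.3}, {"x": -0.036, "y": -0.033, "hand": 0.3}, {"x": -0.035, "y": -0.033, "hand": 0.3}, {"x": -0.035, "y": -0.033, "hand": 0.3}]}}

```text
invalid input
```

Call:
{"op": "arm_command", "data": {"plan": [{"y": -0.042, "hand": 0.3}, {"y": -0.042, "hand": 0.3}, {"y": -0.041, "hand": 0.3}, {"hand": 0.3}, {"hand": 0.3}]}}

```text
invalid input
```

Call:
{"op": "arm_command", "data": {"plan": [{"x": 0, "y": 0, "z": 0, "rx": 0, "ry": 0, "rz": -6.45, "hand": 0.3}, {"x": 0, "y": 0, "z": 0, "rx": 0, "ry": 0, "rz": -6.45, "hand": 0.3}, {"x": 0, "y": 0, "z": 0, "rx": 0, "ry": 0, "rz": -6.45, "hand": 0.3}, {"x": 0, "y": 0, "z": 0, "rx": 0, "ry": 0, "rz": -6.45, "hand": 0.3}, {"x": -0.036, "y": -0.033, "z": 0, "rx": 0, "ry": 0, "rz": 0, "hand": 0.3}, {"x": -0.036, "y": -0.033, "z": 0, "rx": 0, "ry": 0, "rz": 0, "hand": 0.3}, {"x": -0.036, "y": -0.033, "z": 0, "rx": 0, "ry": 0, "rz": 0, "hand": 0.3}, {"x": -0.036, "y": -0.033, "z": 0, "rx": 0, "ry": 0, "rz": 0, "hand": 0.3}, {"x": -0.035, "y": -0.033, "z": 0, "rx": 0, "ry": 0, "rz": 0, "hand": 0.3}, {"x": -0.035, "y": -0.033, "z": 0, "rx": 0, "ry": 0, "rz": 0, "hand": 0.3}]}}

```text
time_s: 1.1
tcp_pos: [487.0, 363.2, 303.7]
eef_rot: [-0.0, -0.0, 1.0, -0.0]
wrist_force: [0.6, 1.1, -0.9]
width: 0.7
gripper_force: 0.0
```

Call:
{"op": "arm_command", "data": {"plan": [{"x": 0, "y": -0.042, "z": 0, "rx": 0, "ry": 0, "rz": 0, "hand": 0.3}, {"x": 0, "y": -0.041, "z": 0, "rx": 0, "ry": 0, "rz": 0, "hand": 0.3}, {"x": 0, "y": -0.041, "z": 0, "rx": 0, "ry": 0, "rz": 0, "hand": 0.3}, {"x": 0, "y": 0, "z": 0.04, "rx": 0, "ry": 0, "rz": 0, "hand": 0.3}, {"x": 0, "y": 0, "z": 0.04, "rx": 0, "ry": 0, "rz": 0, "hand": 0.3}, {"x": 0, "y": 0, "z": 0, "rx": 0, "ry": 0, "rz": 0, "hand": 0.3}, {"x": 0, "y": 0, "z": 0, "rx": 0, "ry": 0, "rz": 0, "hand": 0.3}]}}

```text
time_s: 1.8
tcp_pos: [485.9, 241.1, 224.4]
eef_rot: [-0.0, -0.0, 1.0, -0.0]
wrist_force: [0.4, 0.8, 0.3]
width: 0.702
gripper_force: 0.0
```

```bash
python3 - <<'E'
from h import *
s=arm.get_state();m=arm.camera_model('wrist');im=arm.get_image('wrist')
cv2.imwrite('pics/w1.png',im[:,:,::-1])
print(s['tcp_pos'],s['width']);print(m['R'].round(3),-m['R'].T@m['t'],m['K'][0,0])
for n,X in dict(sp=(485.3,239.5,45),redc=(581,326,18)).items(): print(n,proj('wrist',X,m))
E
```

```text
[485.92635122 241.09520898 224.37469525] 0.7016394877310599
[[ 0.     1.    -0.   ]
 [ 0.951 -0.     0.31 ]
 [ 0.31  -0.    -0.951]] [406.70901756 241.14780733 295.07148913] 383.43925750911353
sp [323.51476855 234.57039805]
redc [427.8754733  334.56324114]
```

View pics/w1.png

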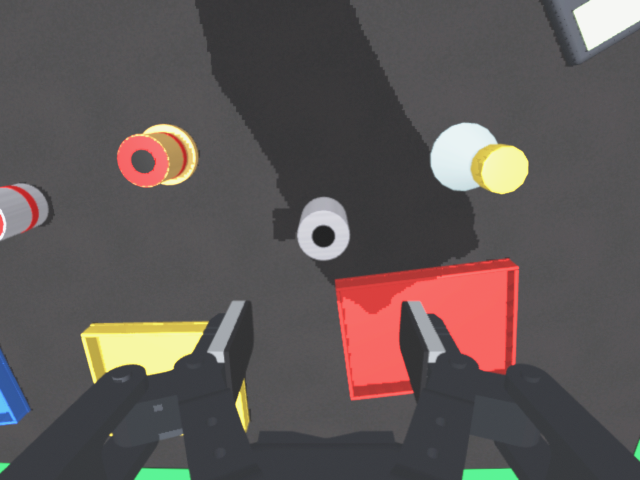

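The wrist view puts the good spacer's bore at (323,236), against a prediction of (323.5,234.6), so the position holds. The red tray and the flask (500,168) are clear of the fingers.

Call:
{"op": "arm_command", "data": {"plan": [{"x": 0, "y": -0.0015, "z": 0.04, "rx": 0, "ry": 0, "rz": 0, "hand": 0.3}, {"x": 0, "y": 0, "z": 0.04, "rx": 0, "ry": 0, "rz": 0, "hand": 0.3}, {"x": 0, "y": 0, "z": 0.034, "rx": 0, "ry": 0, "rz": 0, "hand": 0.3}, {"x": 0, "y": 0, "z": 0.02, "rx": 0, "ry": 0, "rz": 0, "hand": 0.3}, {"x": 0, "y": 0, "z": 0, "rx": 0, "ry": 0, "rz": 0, "hand": 0.3}, {"x": 0, "y": 0, "z": 0, "rx": 0, "ry": 0, "rz": 0, "hand": 1}, {"x": 0, "y": 0, "z": 0, "rx": 0, "ry": 0, "rz": 0, "hand": 1}, {"x": 0, "y": 0, "z": 0, "rx": 0, "ry": 0, "rz": 0, "hand": 1}, {"x": 0, "y": 0, "z": 0, "rx": 0, "ry": 0, "rz": 0, "hand": 1}, {"x": 0, "y": 0, "z": 0, "rx": 0, "ry": 0, "rz": 0, "hand": 1}]}}

```text
time_s: 2.85
tcp_pos: [486.9, 240.0, 92.2]
eef_rot: [0.001, -0.0, 1.0, 0.001]
wrist_force: [-1.5, -1.0, 10.4]
width: 0.39
gripper_force: 58.6
```

Call:
{"op": "arm_command", "data": {"plan": [{"x": 0, "y": 0, "z": -0.03, "rx": 0, "ry": 0, "rz": 0, "hand": 1}, {"x": 0, "y": 0, "z": -0.04, "rx": 0, "ry": 0, "rz": 0, "hand": 1}, {"x": -0.02, "y": -0.02, "z": 0, "rx": 0, "ry": 0, "rz": 0, "hand": 1}, {"x": -0.035, "y": -0.035, "z": 0, "rx": 0, "ry": 0, "rz": 0, "hand": 1}, {"x": -0.035, "y": -0.035, "z": 0, "rx": 0, "ry": 0, "rz": 0, "hand": 1}, {"x": -0.035, "y": -0.035, "z": 0, "rx": 0, "ry": 0, "rz": 0, "hand": 1}, {"x": -0.02, "y": -0.0135, "z": 0, "rx": 0, "ry": 0, "rz": 0, "hand": 1}, {"x": 0, "y": 0, "z": 0, "rx": 0, "ry": 0, "rz": 0, "hand": 1}, {"x": 0, "y": 0, "z": 0, "rx": 0, "ry": 0, "rz": 0, "hand": 1}]}}

```text
time_s: 3.75
tcp_pos: [631.2, 100.8, 161.1]
eef_rot: [0.001, 0.0, 1.0, 0.0]
wrist_force: [-0.4, -1.0, -2.5]
width: 0.389
gripper_force: 60.7
```

Call:
{"op": "arm_command", "data": {"plan": [{"x": 0, "y": 0, "z": 0.03, "rx": 0, "ry": 0, "rz": 0, "hand": 1}, {"x": 0, "y": 0, "z": 0.025, "rx": 0, "ry": 0, "rz": 0, "hand": 1}, {"x": 0, "y": 0, "z": 0.008, "rx": 0, "ry": 0, "rz": 0, "hand": 1}, {"x": 0, "y": 0, "z": 0, "rx": 0, "ry": 0, "rz": 0, "hand": 1}, {"x": 0, "y": 0, "z": 0, "rx": 0, "ry": 0, "rz": 0, "hand": 1}]}}

```text
time_s: 4.25
tcp_pos: [631.2, 101.6, 98.2]
eef_rot: [0.001, -0.001, 1.0, 0.0]
wrist_force: [0.3, -0.4, -2.5]
width: 0.392
gripper_force: 60.8
```

Call:
{"op": "arm_command", "data": {"plan": [{"x": 0, "y": 0, "z": 0.002, "rx": 0, "ry": 0, "rz": 0, "hand": 1}, {"x": 0, "y": 0, "z": 0.001, "rx": 0, "ry": 0, "rz": 0, "hand": 1}, {"x": 0, "y": 0, "z": 0, "rx": 0, "ry": 0, "rz": 0, "hand": 1}, {"x": 0, "y": 0, "z": 0, "rx": 0, "ry": 0, "rz": 0, "hand": 1}]}}

```text
time_s: 4.65
tcp_pos: [631.4, 101.2, 95.2]
eef_rot: [0.001, -0.0, 1.0, 0.0]
wrist_force: [-3.1, 0.0, 11.7]
width: 0.384
gripper_force: 62.2
```

Call:
{"op": "arm_command", "data": {"plan": [{"x": 0, "y": 0, "z": 0, "rx": 0, "ry": 0, "rz": 0, "hand": 0.3}, {"x": 0, "y": 0, "z": 0, "rx": 0, "ry": 0, "rz": 0, "hand": 0.3}, {"x": 0, "y": 0, "z": 0, "rx": 0, "ry": 0, "rz": 0, "hand": 0.3}, {"x": 0, "y": 0, "z": -0.035, "rx": 0, "ry": 0, "rz": 0, "hand": 0.3}, {"x": 0, "y": 0, "z": -0.035, "rx": 0, "ry": 0, "rz": 0, "hand": 0.3}, {"x": 0.045, "y": 0.005, "z": 0, "rx": 0, "ry": 0, "rz": 0, "hand": 0.3}, {"x": 0.045, "y": 0.005, "z": 0, "rx": 0, "ry": 0, "rz": 0, "hand": 0.3}, {"x": 0.045, "y": 0.005, "z": 0, "rx": 0, "ry": 0, "rz": 0, "hand": 0.3}, {"x": 0.04, "y": 0.005, "z": 0, "rx": 0, "ry": 0, "rz": 0, "hand": 0.3}, {"x": 0.022, "y": 0.002, "z": 0, "rx": 0, "ry": 0, "rz": 0, "hand": 0.3}]}}

```text
time_s: 5.65
tcp_pos: [431.2, 123.0, 164.1]
eef_rot: [-0.0, -0.001, 1.0, -0.0]
wrist_force: [0.2, -0.6, 0.2]
width: 0.698
gripper_force: 0.0
```

Call:
{"op": "arm_command", "data": {"plan": [{"x": 0, "y": 0, "z": 0, "rx": 0, "ry": 0, "rz": 0, "hand": 0.3}, {"x": 0, "y": 0, "z": 0, "rx": 0, "ry": 0, "rz": 0, "hand": 0.3}]}}

```text
time_s: 5.85
tcp_pos: [434.4, 123.1, 164.2]
eef_rot: [0.0, -0.0, 1.0, 0.0]
wrist_force: [0.9, -0.0, 0.0]
width: 0.696
gripper_force: 0.0
```

```bash
python3 - <<'E'
from h import *
m=arm.camera_model('wrist');im=arm.get_image('wrist')
s=arm.get_state();cv2.imwrite('pics/w2.png',im[:,:,::-1])
print(s['tcp_pos'],proj('wrist',(434.2,123,45),m),proj('wrist',(631.3,101,48),m))
H,S,V=cv2.split(cv2.cvtColor(im,cv2.COLOR_RGB2HSV));r=(((H<6)|(H>172))&(S>130)&(V>120)).astype(np.uint8)
N,L,st,ce=cv2.connectedComponentsWithStats(r)
for i in range(1,N):
    if st[i,4]>150: print(st[i].tolist(),ce[i].round(0),plane('wrist',ce[i],45,m).round(1))
E
```

```text
[434.80551834 122.96562575 164.09795267] [325.42740351 268.59153625] [294.25895166 528.64166788]
[294, 243, 61, 56, 2072] [324. 270.] [435.3 122.2  45. ]
[111, 281, 55, 45, 389] [147. 293.] [449.1  24.5  45. ]
[83, 308, 57, 51, 1699] [111. 332.] [ 4.741e+02 -3.000e-01  4.500e+01]
[545, 358, 95, 103, 4963] [608. 396.] [520.9 299.1  45. ]
[494, 446, 25, 34, 427] [502. 468.] [578.3 241.   45. ]
```

View pics/w2.png

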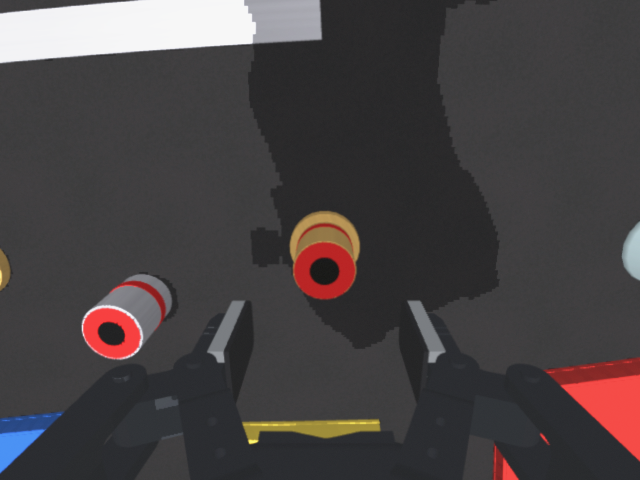

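The reject bush's bore is at (324,270), as predicted, and the reject spacer at (111,332) is confirmed near (474,0). Now I grasp.

Call:
{"op": "arm_command", "data": {"plan": [{"x": 0, "y": 0, "z": 0.03, "rx": 0, "ry": 0, "rz": 0, "hand": 0.3}, {"x": 0, "y": 0, "z": 0.03, "rx": 0, "ry": 0, "rz": 0, "hand": 0.3}, {"x": 0, "y": 0, "z": 0.014, "rx": 0, "ry": 0, "rz": 0, "hand": 0.3}, {"x": 0, "y": 0, "z": 0, "rx": 0, "ry": 0, "rz": 0, "hand": 0.3}, {"x": 0, "y": 0, "z": 0, "rx": 0, "ry": 0, "rz": 0, "hand": 1}, {"x": 0, "y": 0, "z": 0, "rx": 0, "ry": 0, "rz": 0, "hand": 1}, {"x": 0, "y": 0, "z": 0, "rx": 0, "ry": 0, "rz": 0, "hand": 1}, {"x": 0, "y": 0, "z": 0, "rx": 0, "ry": 0, "rz": 0, "hand": 1}, {"x": 0, "y": 0, "z": 0, "rx": 0, "ry": 0, "rz": 0, "hand": 1}]}}

```text
time_s: 6.8
tcp_pos: [434.6, 122.9, 90.9]
eef_rot: [0.001, -0.0, 1.0, 0.0]
wrist_force: [-0.9, -1.7, 8.6]
width: 0.372
gripper_force: 59.3
```

```bash
python3 - <<'E'
from h import *
# wrist model at w1 (pose noted there)
m=dict(CM['top']);w=arm.camera_model('wrist');R=np.array([[0,1,0],[.951,0,.31],[.31,0,-.951]])
m=dict(K=w['K'],distortion=w['distortion'],R=R,t=-R@np.array([406.7,241.15,295.07]))
im=cv2.imread('pics/w1.png');P=[(336,281),(516,261),(519,355),(351,399)]
W=[plane('wrist',p,18,m)[:2].round(1) for p in P];print(W)
# rim height: near corners seen from top too
for a,b in(((336,281),(180,237)),((516,261),(97,246))): print(tri(ray('wrist',a,m),ray('top',b)))
E
```

```text
[array([532.3, 249.1]), array([515.5, 390. ]), array([601.9, 406.6]), array([646.8, 263.5])]
(array([536.38633367, 248.68239751,   7.21004349]), np.float64(2.052654156695478))
(array([513.90924699, 390.26611403,  21.23496043]), np.float64(3.8085207814713926))
```

Call:
{"op": "arm_command", "data": {"plan": [{"x": 0, "y": 0, "z": -0.03, "rx": 0, "ry": 0, "rz": 0, "hand": 1}, {"x": 0, "y": 0, "z": -0.04, "rx": 0, "ry": 0, "rz": 0, "hand": 1}, {"x": -0.02, "y": 0.02, "z": 0, "rx": 0, "ry": 0, "rz": 0, "hand": 1}, {"x": -0.03, "y": 0.035, "z": 0, "rx": 0, "ry": 0, "rz": 0, "hand": 1}, {"x": -0.03, "y": 0.035, "z": 0, "rx": 0, "ry": 0, "rz": 0, "hand": 1}, {"x": -0.03, "y": 0.035, "z": 0, "rx": 0, "ry": 0, "rz": 0, "hand": 1}, {"x": -0.025, "y": 0.029, "z": 0, "rx": 0, "ry": 0, "rz": 0, "hand": 1}, {"x": -0.015, "y": 0.015, "z": 0, "rx": 0, "ry": 0, "rz": 0, "hand": 1}, {"x": 0, "y": 0, "z": 0, "rx": 0, "ry": 0, "rz": 0, "hand": 1}, {"x": 0, "y": 0, "z": 0, "rx": 0, "ry": 0, "rz": 0, "hand": 1}]}}

```text
time_s: 7.8
tcp_pos: [583.7, 291.8, 160.0]
eef_rot: [-0.0, -0.0, 1.0, -0.0]
wrist_force: [-0.1, -0.2, -2.6]
width: 0.378
gripper_force: 60.5
```

Call:
{"op": "arm_command", "data": {"plan": [{"x": 0, "y": 0, "z": 0.03, "rx": 0, "ry": 0, "rz": 0, "hand": 1}, {"x": 0, "y": 0, "z": 0.025, "rx": 0, "ry": 0, "rz": 0, "hand": 1}, {"x": 0, "y": 0, "z": 0.008, "rx": 0, "ry": 0, "rz": 0, "hand": 1}, {"x": 0, "y": 0, "z": 0.002, "rx": 0, "ry": 0, "rz": 0, "hand": 1}, {"x": 0, "y": 0, "z": 0.001, "rx": 0, "ry": 0, "rz": 0, "hand": 1}, {"x": 0, "y": 0, "z": 0, "rx": 0, "ry": 0, "rz": 0, "hand": 1}, {"x": 0, "y": 0, "z": 0, "rx": 0, "ry": 0, "rz": 0, "hand": 1}]}}

```text
time_s: 8.5
tcp_pos: [584.3, 292.1, 94.9]
eef_rot: [0.001, -0.0, 1.0, 0.0]
wrist_force: [0.2, -0.2, -2.6]
width: 0.371
gripper_force: 60.5
```

Call:
{"op": "arm_command", "data": {"plan": [{"x": 0, "y": 0, "z": 0.0015, "rx": 0, "ry": 0, "rz": 0, "hand": 1}, {"x": 0, "y": 0, "z": 0, "rx": 0, "ry": 0, "rz": 0, "hand": 1}, {"x": 0, "y": 0, "z": 0, "rx": 0, "ry": 0, "rz": 0, "hand": 0.3}, {"x": 0, "y": 0, "z": 0, "rx": 0, "ry": 0, "rz": 0, "hand": 0.3}, {"x": 0, "y": 0, "z": 0, "rx": 0, "ry": 0, "rz": 0, "hand": 0.3}, {"x": 0, "y": 0, "z": -0.035, "rx": 0, "ry": 0, "rz": 0, "hand": 0.3}, {"x": 0, "y": 0, "z": -0.035, "rx": 0, "ry": 0, "rz": 0, "hand": 0.3}, {"x": 0.02, "y": -0.04, "z": 0, "rx": 0, "ry": 0, "rz": 0, "hand": 0.3}, {"x": 0.015, "y": -0.042, "z": 0, "rx": 0, "ry": 0, "rz": 0, "hand": 0.3}, {"x": 0.015, "y": -0.042, "z": 0, "rx": 0, "ry": 0, "rz": 0, "hand": 0.3}]}}

```text
time_s: 9.5
tcp_pos: [533.1, 166.7, 162.7]
eef_rot: [0.0, -0.001, 1.0, 0.0]
wrist_force: [1.9, -1.6, -0.2]
width: 0.7
gripper_force: 0.0
```

Call:
{"op": "arm_command", "data": {"plan": [{"x": 0.015, "y": -0.042, "z": 0, "rx": 0, "ry": 0, "rz": 0, "hand": 0.3}, {"x": 0.015, "y": -0.042, "z": 0, "rx": 0, "ry": 0, "rz": 0, "hand": 0.3}, {"x": 0.015, "y": -0.042, "z": 0, "rx": 0, "ry": 0, "rz": 0, "hand": 0.3}, {"x": 0.015, "y": -0.042, "z": 0, "rx": 0, "ry": 0, "rz": 0, "hand": 0.3}, {"x": 0, "y": 0, "z": 0, "rx": 0, "ry": 0, "rz": 0, "hand": 0.3}, {"x": 0, "y": 0, "z": 0, "rx": 0, "ry": 0, "rz": 0, "hand": 0.3}]}}

```text
time_s: 10.1
tcp_pos: [474.1, -0.8, 162.6]
eef_rot: [0.0, 0.001, 1.0, 0.0]
wrist_force: [-0.1, 0.3, -0.0]
width: 0.699
gripper_force: 0.0
```

Next, check by numbers and a picture that the reject spacer is centred, and that the tray part released cleanly.

```bash
cat > chk.py <<'E'
from h import *
m=arm.camera_model('wrist');im=arm.get_image('wrist');s=arm.get_state()
H,S,V=cv2.split(cv2.cvtColor(im,cv2.COLOR_RGB2HSV))
for k,mk in dict(red=((H<6)|(H>172))&(S>130)&(V>120),yel=(H>8)&(H<35)&(S>80)&(V>90)).items():
    N,L,st,ce=cv2.connectedComponentsWithStats(mk.astype(np.uint8))
    for i in range(1,N):
        if st[i,4]>250: print(k,st[i].tolist(),ce[i].round(0),plane('wrist',ce[i],45,m).round(1))
print(s['tcp_pos'].round(1))
E
python3 chk.py
```

```text
red [298, 243, 60, 56, 2102] [328. 270.] [4.741e+02 2.000e-01 4.500e+01]
yel [133, 172, 49, 68, 329] [169. 196.] [433.8 -79.5  45. ]
yel [97, 183, 73, 70, 1860] [145. 208.] [439.8 -92.3  45. ]
yel [372, 381, 46, 64, 917] [391. 397.] [557.   38.5  45. ]
[4.744e+02 3.000e-01 1.626e+02]
```

Call:
{"op": "arm_command", "data": {"plan": [{"x": 0, "y": 0.0008, "z": 0.03, "rx": 0, "ry": 0, "rz": 0, "hand": 0.3}, {"x": 0, "y": 0, "z": 0.03, "rx": 0, "ry": 0, "rz": 0, "hand": 0.3}, {"x": 0, "y": 0, "z": 0.012, "rx": 0, "ry": 0, "rz": 0, "hand": 0.3}, {"x": 0, "y": 0, "z": 0, "rx": 0, "ry": 0, "rz": 0, "hand": 0.3}, {"x": 0, "y": 0, "z": 0, "rx": 0, "ry": 0, "rz": 0, "hand": 1}, {"x": 0, "y": 0, "z": 0, "rx": 0, "ry": 0, "rz": 0, "hand": 1}, {"x": 0, "y": 0, "z": 0, "rx": 0, "ry": 0, "rz": 0, "hand": 1}, {"x": 0, "y": 0, "z": 0, "rx": 0, "ry": 0, "rz": 0, "hand": 1}, {"x": 0, "y": 0, "z": 0, "rx": 0, "ry": 0, "rz": 0, "hand": 1}]}}

```text
time_s: 11.05
tcp_pos: [474.6, 1.0, 91.7]
eef_rot: [0.001, -0.0, 1.0, 0.0]
wrist_force: [-2.3, 2.2, 6.0]
width: 0.385
gripper_force: 59.0
```

Call:
{"op": "arm_command", "data": {"plan": [{"x": 0, "y": 0, "z": -0.04, "rx": 0, "ry": 0, "rz": 0, "hand": 1}, {"x": 0, "y": 0, "z": -0.04, "rx": 0, "ry": 0, "rz": 0, "hand": 1}, {"x": -0.02, "y": 0.02, "z": 0, "rx": 0, "ry": 0, "rz": 0, "hand": 1}, {"x": -0.02, "y": 0.04, "z": 0, "rx": 0, "ry": 0, "rz": 0, "hand": 1}, {"x": -0.02, "y": 0.042, "z": 0, "rx": 0, "ry": 0, "rz": 0, "hand": 1}, {"x": -0.02, "y": 0.042, "z": 0, "rx": 0, "ry": 0, "rz": 0, "hand": 1}, {"x": -0.012, "y": 0.042, "z": 0, "rx": 0, "ry": 0, "rz": 0, "hand": 1}, {"x": -0.01, "y": 0.042, "z": 0, "rx": 0, "ry": 0, "rz": 0, "hand": 1}, {"x": 0, "y": 0.042, "z": 0, "rx": 0, "ry": 0, "rz": 0, "hand": 1}, {"x": 0, "y": 0.042, "z": 0, "rx": 0, "ry": 0, "rz": 0, "hand": 1}]}}

```text
time_s: 12.05
tcp_pos: [575.9, 314.5, 171.6]
eef_rot: [0.0, -0.0, 1.0, 0.0]
wrist_force: [0.5, 0.2, -2.5]
width: 0.391
gripper_force: 60.7
```

Call:
{"op": "arm_command", "data": {"plan": [{"x": 0, "y": 0.03, "z": 0, "rx": 0, "ry": 0, "rz": 0, "hand": 1}, {"x": 0, "y": 0.017, "z": 0, "rx": 0, "ry": 0, "rz": 0, "hand": 1}, {"x": 0, "y": 0, "z": 0, "rx": 0, "ry": 0, "rz": 0, "hand": 1}, {"x": 0, "y": 0, "z": 0, "rx": 0, "ry": 0, "rz": 0, "hand": 1}]}}

```text
time_s: 12.45
tcp_pos: [576.1, 358.9, 170.9]
eef_rot: [0.0, -0.0, 1.0, -0.0]
wrist_force: [0.6, -0.1, -2.9]
width: 0.386
gripper_force: 60.7
```

Call:
{"op": "arm_command", "data": {"plan": [{"x": 0, "y": 0, "z": 0.035, "rx": 0, "ry": 0, "rz": 0, "hand": 1}, {"x": 0, "y": 0, "z": 0.03, "rx": 0, "ry": 0, "rz": 0, "hand": 1}, {"x": 0, "y": 0, "z": 0.008, "rx": 0, "ry": 0, "rz": 0, "hand": 1}, {"x": 0, "y": 0, "z": 0.0025, "rx": 0, "ry": 0, "rz": 0, "hand": 1}, {"x": 0, "y": 0, "z": 0, "rx": 0, "ry": 0, "rz": 0, "hand": 1}, {"x": 0, "y": 0, "z": 0, "rx": 0, "ry": 0, "rz": 0, "hand": 1}]}}

```text
time_s: 13.05
tcp_pos: [576.5, 359.5, 96.1]
eef_rot: [0.001, 0.0, 1.0, 0.0]
wrist_force: [0.4, 0.6, -2.1]
width: 0.392
gripper_force: 61.0
```

Call:
{"op": "arm_command", "data": {"plan": [{"x": 0, "y": 0, "z": 0.0015, "rx": 0, "ry": 0, "rz": 0, "hand": 1}, {"x": 0, "y": 0, "z": 0, "rx": 0, "ry": 0, "rz": 0, "hand": 1}, {"x": 0, "y": 0, "z": 0, "rx": 0, "ry": 0, "rz": 0, "hand": 0.45}, {"x": 0, "y": 0, "z": 0, "rx": 0, "ry": 0, "rz": 0, "hand": 0.45}, {"x": 0, "y": 0, "z": 0, "rx": 0, "ry": 0, "rz": 0, "hand": 0.45}, {"x": 0, "y": 0, "z": -0.03, "rx": 0, "ry": 0, "rz": 0, "hand": 0.45}, {"x": 0, "y": 0, "z": -0.04, "rx": 0, "ry": 0, "rz": 0, "hand": 0.3}, {"x": 0, "y": -0.03, "z": 0, "rx": 0, "ry": 0, "rz": 0, "hand": 0.3}, {"x": 0, "y": -0.042, "z": 0, "rx": 0, "ry": 0, "rz": 0, "hand": 0.3}, {"x": 0, "y": -0.042, "z": 0, "rx": 0, "ry": 0, "rz": 0, "hand": 0.3}]}}

```text
time_s: 14.05
tcp_pos: [575.7, 244.8, 163.7]
eef_rot: [0.0, -0.001, 1.0, 0.0]
wrist_force: [1.9, 0.0, 0.2]
width: 0.701
gripper_force: 0.0
```

Call:
{"op": "arm_command", "data": {"plan": [{"x": 0.014, "y": -0.042, "z": 0, "rx": 0, "ry": 0, "rz": 0, "hand": 0.3}, {"x": 0.014, "y": -0.042, "z": 0, "rx": 0, "ry": 0, "rz": 0, "hand": 0.3}, {"x": 0.014, "y": -0.042, "z": 0, "rx": 0, "ry": 0, "rz": 0, "hand": 0.3}, {"x": 0.014, "y": -0.042, "z": 0, "rx": 0, "ry": 0, "rz": 0, "hand": 0.3}, {"x": 0.014, "y": -0.042, "z": 0, "rx": 0, "ry": 0, "rz": 0, "hand": 0.3}, {"x": 0.014, "y": -0.042, "z": 0, "rx": 0, "ry": 0, "rz": 0, "hand": 0.3}, {"x": 0.014, "y": -0.042, "z": 0, "rx": 0, "ry": 0, "rz": 0, "hand": 0.3}, {"x": 0.014, "y": -0.042, "z": 0, "rx": 0, "ry": 0, "rz": 0, "hand": 0.3}, {"x": 0.015, "y": -0.022, "z": 0, "rx": 0, "ry": 0, "rz": 0, "hand": 0.3}, {"x": 0, "y": 0, "z": 0, "rx": 0, "ry": 0, "rz": 0, "hand": 0.3}]}}

```text
time_s: 15.05
tcp_pos: [447.2, -115.6, 163.5]
eef_rot: [-0.001, 0.002, 1.0, -0.001]
wrist_force: [-0.1, 0.9, 0.6]
width: 0.703
gripper_force: 0.0
```

```bash
python3 chk.py; python3 - <<'E'
from h import *
im=arm.get_image('wrist');m=arm.camera_model('wrist');print(proj('wrist',(449.7,-112.2,45),m))
g=cv2.cvtColor(im,cv2.COLOR_RGB2GRAY)
t=arm.get_image('top')[:,:,::-1];c=np.zeros((600,800,3),np.uint8)
c[:360]=cv2.resize(im[:,:,::-1],(480,360)).repeat(1,0) if False else 0
c[:360,:480]=cv2.resize(im[:,:,::-1],(480,360));q=cv2.resize(t[145:265,80:310],None,fx=2,fy=2);c[360:,:460]=q[:240]
cv2.imwrite('pics/m3.png',c)
E
```

```text
yel [296, 215, 70, 89, 4453] [331. 256.] [ 439.5 -113.1   45. ]
yel [583, 402, 57, 60, 1780] [620. 423.] [555.   72.3  45. ]
[ 448.5 -113.7  163.6]
[326.25376202 270.36905812]
```

View pics/m3.png

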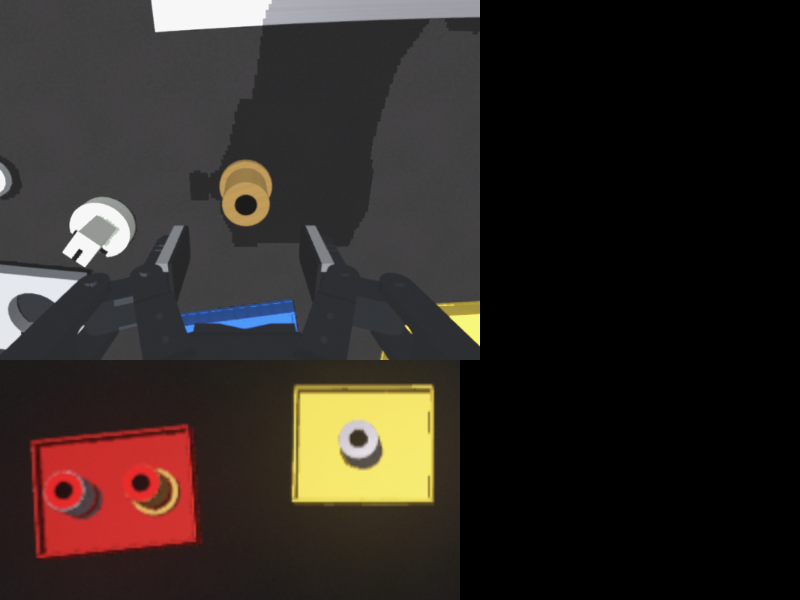

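The composite picture shows both rejects upright side by side in the red tray and the good spacer in the yellow tray. The good bush's bore is at about (328,272), 2 px from the prediction. Now I pick up the good bush.

Call:
{"op": "arm_command", "data": {"plan": [{"x": -0.001, "y": 0.001, "z": 0.03, "rx": 0, "ry": 0, "rz": 0, "hand": 0.3}, {"x": 0, "y": 0, "z": 0.03, "rx": 0, "ry": 0, "rz": 0, "hand": 0.3}, {"x": 0, "y": 0, "z": 0.013, "rx": 0, "ry": 0, "rz": 0, "hand": 0.3}, {"x": 0, "y": 0, "z": 0, "rx": 0, "ry": 0, "rz": 0, "hand": 0.3}, {"x": 0, "y": 0, "z": 0, "rx": 0, "ry": 0, "rz": 0, "hand": 1}, {"x": 0, "y": 0, "z": 0, "rx": 0, "ry": 0, "rz": 0, "hand": 1}, {"x": 0, "y": 0, "z": 0, "rx": 0, "ry": 0, "rz": 0, "hand": 1}, {"x": 0, "y": 0, "z": 0, "rx": 0, "ry": 0, "rz": 0, "hand": 1}, {"x": 0, "y": 0, "z": 0, "rx": 0, "ry": 0, "rz": 0, "hand": 1}]}}

```text
time_s: 16.1
tcp_pos: [450.7, -111.0, 91.5]
eef_rot: [0.001, -0.0, 1.0, -0.0]
wrist_force: [-0.8, 2.8, 5.8]
width: 0.374
gripper_force: 59.0
```

Call:
{"op": "arm_command", "data": {"plan": [{"x": 0, "y": 0, "z": -0.03, "rx": 0, "ry": 0, "rz": 0, "hand": 1}, {"x": 0, "y": 0, "z": -0.04, "rx": 0, "ry": 0, "rz": 0, "hand": 1}, {"x": -0.033, "y": -0.002, "z": 0, "rx": 0, "ry": 0, "rz": 0, "hand": 1}, {"x": -0.04, "y": -0.002, "z": 0, "rx": 0, "ry": 0, "rz": 0, "hand": 1}, {"x": -0.04, "y": -0.002, "z": 0, "rx": 0, "ry": 0, "rz": 0, "hand": 1}, {"x": -0.04, "y": -0.001, "z": 0, "rx": 0, "ry": 0, "rz": 0, "hand": 1}, {"x": -0.03, "y": -0.001, "z": 0, "rx": 0, "ry": 0, "rz": 0, "hand": 1}, {"x": 0, "y": 0, "z": 0, "rx": 0, "ry": 0, "rz": 0, "hand": 1}, {"x": 0, "y": 0, "z": 0, "rx": 0, "ry": 0, "rz": 0, "hand": 1}]}}

```text
time_s: 17.0
tcp_pos: [633.0, -119.0, 160.7]
eef_rot: [-0.0, -0.0, 1.0, 0.0]
wrist_force: [-0.2, 0.0, -2.8]
width: 0.374
gripper_force: 60.2
```

Call:
{"op": "arm_command", "data": {"plan": [{"x": 0, "y": 0, "z": 0.03, "rx": 0, "ry": 0, "rz": 0, "hand": 1}, {"x": 0, "y": 0, "z": 0.025, "rx": 0, "ry": 0, "rz": 0, "hand": 1}, {"x": 0, "y": 0, "z": 0.008, "rx": 0, "ry": 0, "rz": 0, "hand": 1}, {"x": 0, "y": 0, "z": 0.002, "rx": 0, "ry": 0, "rz": 0, "hand": 1}, {"x": 0, "y": 0, "z": 0, "rx": 0, "ry": 0, "rz": 0, "hand": 1}, {"x": 0, "y": 0, "z": 0, "rx": 0, "ry": 0, "rz": 0, "hand": 1}]}}

```text
time_s: 17.6
tcp_pos: [633.5, -119.4, 96.7]
eef_rot: [0.001, -0.0, 1.0, -0.0]
wrist_force: [0.6, 0.3, -1.9]
width: 0.368
gripper_force: 60.2
```

Call:
{"op": "arm_command", "data": {"plan": [{"x": 0, "y": 0, "z": 0.002, "rx": 0, "ry": 0, "rz": 0, "hand": 1}, {"x": 0, "y": 0, "z": 0, "rx": 0, "ry": 0, "rz": 0, "hand": 1}, {"x": 0, "y": 0, "z": 0, "rx": 0, "ry": 0, "rz": 0, "hand": 0.3}, {"x": 0, "y": 0, "z": 0, "rx": 0, "ry": 0, "rz": 0, "hand": 0.3}, {"x": 0, "y": 0, "z": 0, "rx": 0, "ry": 0, "rz": 0, "hand": 0.3}, {"x": 0, "y": 0, "z": -0.035, "rx": 0, "ry": 0, "rz": 0, "hand": 0.3}, {"x": 0, "y": 0, "z": -0.035, "rx": 0, "ry": 0, "rz": 0, "hand": 0}, {"x": 0.035, "y": -0.025, "z": -0.025, "rx": 0, "ry": 0, "rz": 0, "hand": 0}, {"x": 0.035, "y": -0.025, "z": -0.025, "rx": 0, "ry": 0, "rz": 0, "hand": 0}, {"x": 0.035, "y": -0.025, "z": -0.015, "rx": 0, "ry": 0, "rz": 0, "hand": 0}]}}

```text
time_s: 18.6
tcp_pos: [527.1, -195.1, 230.1]
eef_rot: [0.001, -0.0, 1.0, -0.0]
wrist_force: [0.5, -1.3, 1.4]
width: 1.002
gripper_force: 0.0
```

Call:
{"op": "arm_command", "data": {"plan": [{"x": 0.035, "y": -0.03, "z": 0, "rx": 0, "ry": 0, "rz": 0, "hand": 0}, {"x": 0.011, "y": -0.005, "z": 0, "rx": 0, "ry": 0, "rz": 0, "hand": 0}, {"x": 0, "y": 0, "z": 0, "rx": 0, "ry": 0, "rz": 0, "hand": 0}, {"x": 0, "y": 0, "z": 0, "rx": 0, "ry": 0, "rz": 0, "hand": 0}]}}

```text
time_s: 19.0
tcp_pos: [482.9, -228.7, 228.5]
eef_rot: [0.0, -0.0, 1.0, 0.0]
wrist_force: [-0.9, -0.0, -0.1]
width: 1.003
gripper_force: 0.0
```

```bash
python3 - <<'E'
from h import *
import pickle
m=arm.camera_model('wrist');im=arm.get_image('wrist');s=arm.get_state()
pickle.dump(m,open('w4.pkl','wb'));cv2.imwrite('pics/w4.png',im[:,:,::-1]);print(s['tcp_pos'],s['eef_rot'])
E
```

```text
[ 483.17822135 -228.37710741  228.32820084] [ 2.50798821e-04 -8.81346873e-04  9.99999559e-01  2.07904336e-04]
```

View pics/w4.png

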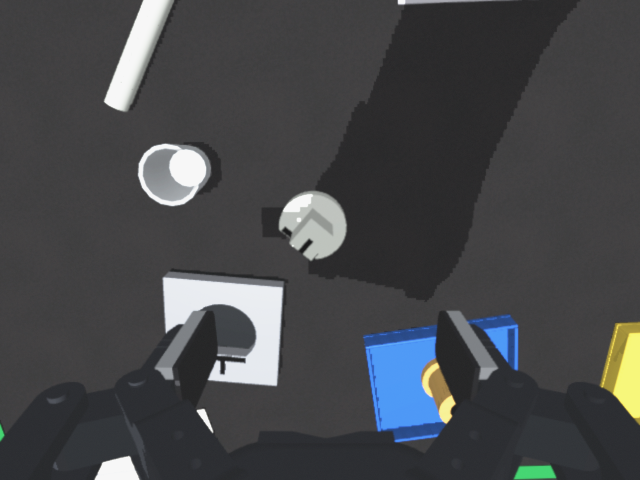

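The wrist view shows the cap at about (313,225), its flat facing lower left (+x, −y). The gauge's T mark faces down the picture (+x). The good bush has been released in the blue tray. I enlarge the cap and the gauge.

```bash
python3 - <<'E'
import cv2,numpy as np
im=cv2.imread('pics/w4.png')
a=cv2.resize(im[180:275,265:360],(570,570),interpolation=cv2.INTER_CUBIC)
a=np.clip(a.astype(float)*1.3,0,255).astype(np.uint8)
cv2.imwrite('pics/c4.png',a)
E
```

```text
(no output)
```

View pics/c4.png

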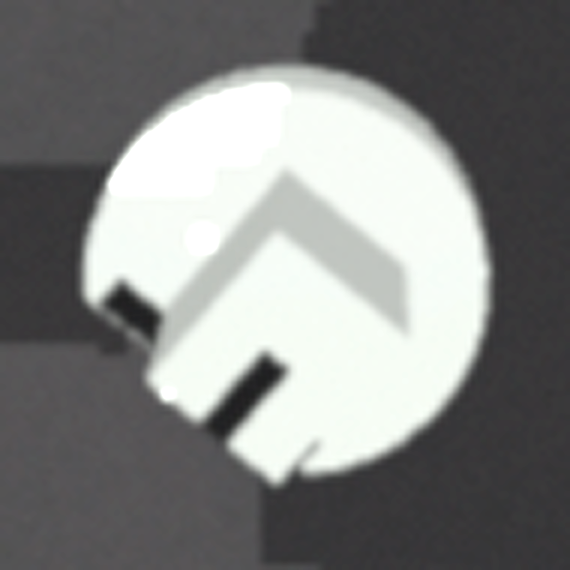

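Call:
{"op": "arm_command", "data": {"plan": [{"x": -0.03, "y": -0.03, "z": 0, "rx": 0, "ry": 0, "rz": 0, "hand": 0}, {"x": -0.03, "y": -0.03, "z": 0, "rx": 0, "ry": 0, "rz": 0, "hand": 0}, {"x": -0.03, "y": -0.027, "z": 0, "rx": 0, "ry": 0, "rz": 0, "hand": 0}, {"x": 0, "y": 0, "z": 0, "rx": 0, "ry": 0, "rz": 0, "hand": 0}, {"x": 0, "y": 0, "z": 0, "rx": 0, "ry": 0, "rz": 0, "hand": 0}, {"x": 0, "y": 0, "z": 0, "rx": 0, "ry": 0, "rz": 0, "hand": 0}]}}

```text
time_s: 19.65
tcp_pos: [572.3, -314.8, 228.0]
eef_rot: [-0.0, -0.001, 1.0, 0.0]
wrist_force: [0.2, 0.2, 1.1]
width: 1.001
gripper_force: 0.0
```

```bash
python3 - <<'E'
from h import *
import pickle
m4=pickle.load(open('w4.pkl','rb'))
c=np.array([(278,232),(408,335),(275,488),(150,378)])/6+np.array([265,180])-.4
W=np.array([plane('wrist',p,44,m4)[:2] for p in c]);print('block',W.round(1).tolist(),'ctr',W.mean(0).round(1))
L=np.linalg.norm(np.roll(W,-1,0)-W,axis=1);print('sides',L.round(1))
dx=(W[3]-W[0]+W[2]-W[1]);dy=(W[1]-W[0]+W[2]-W[3]);print('flat dir',np.degrees(np.arctan2(dx[1],dx[0])),'y dir',np.degrees(np.arctan2(dy[1],dy[0])))
im4=cv2.imread('pics/w4.png')
# foot outline at z=14 : upper/right arc
m=arm.camera_model('wrist');im=arm.get_image('wrist');s=arm.get_state();pickle.dump(m,open('w5.pkl','wb'));cv2.imwrite('pics/w5.png',im[:,:,::-1]);print(s['tcp_pos'])
H,S,V=cv2.split(cv2.cvtColor(im,cv2.COLOR_RGB2HSV));g=((S<40)&(V>120)).astype(np.uint8)
N,Lb,st,ce=cv2.connectedComponentsWithStats(g)
for i in range(1,N):
    if st[i,4]>800: print(st[i].tolist(),ce[i].round(0),plane('wrist',ce[i],18,m).round(0))
print(proj('wrist',(578.7,-314.5,18),m))
E
```

```text
block [[472.4, -238.8], [484.8, -223.8], [503.9, -239.5], [490.1, -254.0]] ctr [ 487.8 -239.1]
sides [19.4 24.7 20.  23.3]
flat dir -40.04842083025118 y dir 48.32167147933783
[ 572.19647174 -314.99784071  228.32480553]
[259, 0, 69, 65, 2417] [296.  36.] [ 444. -334.   18.]
[397, 68, 73, 76, 3000] [438.  99.] [ 483. -237.   18.]
[262, 164, 66, 50, 2352] [288. 187.] [ 545. -342.   18.]
[259, 244, 115, 51, 2224] [292. 272.] [ 613. -341.   18.]
[195, 330, 124, 124, 10100] [256. 391.] [ 727. -377.   18.]
[72, 353, 79, 41, 1623] [107. 372.] [ 709. -508.   18.]
[325.89375821 231.21439283]
```

View pics/w5.png

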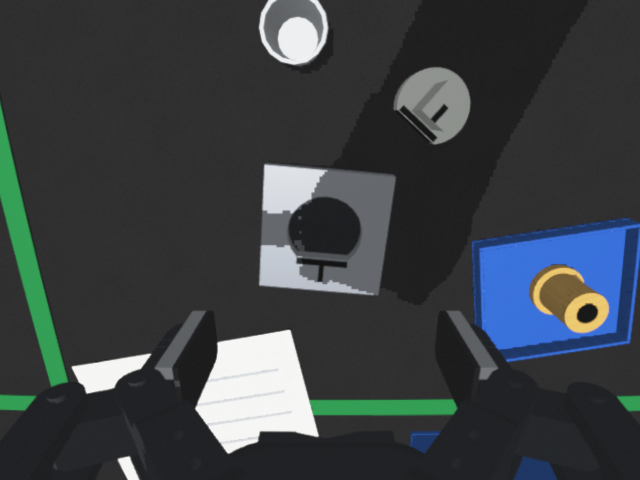

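```bash
python3 - <<'E'
from h import *
import pickle
m=pickle.load(open('w5.pkl','rb'));m4=pickle.load(open('w4.pkl','rb'))
im=cv2.imread('pics/w5.png');g=cv2.cvtColor(im,cv2.COLOR_BGR2GRAY)
P=np.array([(265,164),(396,176),(379,295),(260,286)],np.float32).reshape(-1,1,2)
P=cv2.cornerSubPix(g,P,(4,4),(-1,-1),(3,50,.01))[:,0];print(P.round(1).tolist())
W=np.array([plane('wrist',p,18,m)[:2] for p in P]);print(W.round(1).tolist(),'ctr',W.mean(0).round(1),np.linalg.norm(np.roll(W,-1,0)-W,axis=1).round(1))
for i in range(4):
    d=W[(i+1)%4]-W[i];print(round(np.degrees(np.arctan2(d[1],d[0])),1),end=' ')
print()
for c in (280,300,345,370): print(c,g[158:184,c].tolist())
print('pocket')
print('row230',g[230,280:370].tolist());print('col315',g[190:300,312].tolist())
# rim heights: two wrist views of front-left/right corners
q=cv2.cornerSubPix(cv2.cvtColor(cv2.imread('pics/w4.png'),cv2.COLOR_BGR2GRAY),np.array([[[284,284]],[[277,385]],[[166,277]]],np.float32),(4,4),(-1,-1),(3,50,.01))[:,0]
print(q)
for a,b in((q[0],P[1]),(q[1],P[2]),(q[2],P[0])): X,e=tri(ray('w',a,m4),ray('w',b,m));print(X.round(1),round(e,1))
# cap foot in w5
c=cv2.inRange(im,(110,120,110),(255,255,255));N,L=cv2.connectedComponents(c);k=(L==L[90,450]).astype(np.uint8);k=cv2.morphologyEx(k,cv2.MORPH_CLOSE,np.ones((9,9)))
cn=max(cv2.findContours(k,0,1)[0],key=cv2.contourArea)[:,0]
F=np.array([plane('wrist',p,14,m)[:2] for p in cn.astype(float)])
th=F[(F-F.mean(0))@np.array([.755,-.656])<8]
A=np.c_[2*th,np.ones(len(th))];s=np.linalg.lstsq(A,(th**2).sum(1),rcond=None)[0];r=np.sqrt(s[2]+s[0]**2+s[1]**2);print('foot circle',s[:2],r)
b=np.array([(397,107),(433,142)],float);print('flat line',[plane('wrist',p,14,m)[:2].round(1).tolist() for p in b])
E
```

```text
[[263.8999938964844, 163.89999389648438], [395.20001220703125, 175.8000030517578], [376.70001220703125, 294.3999938964844], [258.6000061035156, 284.79998779296875]]
[[527.7, -359.6], [536.2, -263.8], [632.2, -273.3], [623.7, -368.4]] ctr [ 579.9 -316.3] [96.1 96.4 95.5 96.5]
84.9 -5.6 -95.1 174.7 
280 [47, 46, 48, 47, 43, 51, 75, 118, 189, 224, 226, 225, 225, 225, 224, 224, 224, 224, 224, 224, 223, 223, 223, 222, 222, 222]
300 [45, 47, 47, 48, 47, 47, 43, 57, 81, 128, 196, 224, 225, 225, 225, 225, 225, 224, 223, 224, 224, 224, 224, 223, 223, 223]
345 [33, 32, 31, 31, 31, 32, 31, 29, 32, 32, 30, 44, 71, 86, 98, 105, 106, 105, 106, 106, 105, 106, 106, 106, 106, 105]
370 [30, 30, 31, 30, 32, 30, 31, 30, 32, 31, 31, 29, 30, 37, 66, 83, 94, 103, 105, 106, 105, 105, 105, 105, 105, 104]
pocket
row230 [104, 104, 104, 105, 105, 103, 98, 84, 63, 43, 32, 31, 32, 30, 32, 31, 32, 31, 31, 35, 36, 32, 31, 31, 31, 31, 30, 30, 31, 31, 30, 31, 30, 30, 31, 30, 33, 32, 29, 30, 30, 30, 30, 30, 30, 31, 31, 32, 31, 30, 31, 30, 31, 30, 31, 31, 31, 31, 30, 29, 33, 29, 30, 31, 32, 30, 32, 32, 30, 31, 31, 30, 30, 31, 30, 31, 31, 29, 30, 34, 58, 82, 98, 103, 105, 104, 104, 104, 105, 104]
col315 [220, 217, 170, 121, 113, 112, 113, 111, 94, 62, 39, 35, 34, 32, 30, 34, 33, 31, 31, 30, 31, 33, 33, 30, 32, 32, 31, 31, 33, 31, 31, 30, 32, 31, 30, 29, 31, 31, 31, 29, 30, 28, 32, 28, 31, 30, 32, 29, 30, 31, 31, 31, 30, 28, 30, 30, 31, 30, 30, 29, 32, 43, 72, 83, 83, 84, 84, 93, 84, 53, 24, 20, 20, 19, 44, 87, 101, 103, 104, 104, 104, 103, 104, 104, 104, 104, 102, 102, 103, 113, 168, 192, 194, 194, 193, 193, 192, 192, 188, 148, 89, 53, 48, 47, 47, 47, 47, 48, 48, 48]
[[282.59778 287.3826 ]
 [276.29712 385.35806]
 [162.34877 277.13354]]
[ 536.4 -263.6   18.6] 0.9
[ 632.8 -272.9   17.6] 0.9
[ 527.5 -359.3   19.5] 0.1
foot circle [ 487.56671135 -239.01505354] 25.60358421005147
flat line [[488.2, -264.4], [512.2, -236.9]]
```

The gauge top has sides of 96 mm, height about 18.5 mm, centre (580,−316) and yaw −5.3°. The block top and foot circle agree on the cap at (487.7,−239.0), with its flat at −41°. Now I grasp the cap.

Call:
{"op": "arm_command", "data": {"plan": [{"x": 0.028, "y": 0.026, "z": 0, "rx": 0, "ry": 0, "rz": 0, "hand": 0.4}, {"x": 0.028, "y": 0.025, "z": 0, "rx": 0, "ry": 0, "rz": 0, "hand": 0.4}, {"x": 0.0285, "y": 0.025, "z": 0, "rx": 0, "ry": 0, "rz": 0, "hand": 0.4}, {"x": 0, "y": 0, "z": 0, "rx": 0, "ry": 0, "rz": 8.2, "hand": 0.4}, {"x": 0, "y": 0, "z": 0, "rx": 0, "ry": 0, "rz": 8.2, "hand": 0.4}, {"x": 0, "y": 0, "z": 0, "rx": 0, "ry": 0, "rz": 8.2, "hand": 0.4}, {"x": 0, "y": 0, "z": 0, "rx": 0, "ry": 0, "rz": 8.2, "hand": 0.4}, {"x": 0, "y": 0, "z": 0, "rx": 0, "ry": 0, "rz": 8.2, "hand": 0.4}, {"x": 0, "y": 0, "z": 0.04, "rx": 0, "ry": 0, "rz": 0, "hand": 0.4}, {"x": 0, "y": 0, "z": 0.03, "rx": 0, "ry": 0, "rz": 0, "hand": 0.4}]}}

```text
time_s: 20.7
tcp_pos: [487.6, -239.4, 158.0]
eef_rot: [0.001, 0.35, 0.937, 0.0]
wrist_force: [1.1, 0.4, -1.1]
width: 0.6
gripper_force: 0.0
```

Call:
{"op": "arm_command", "data": {"plan": [{"x": 0, "y": 0, "z": 0, "rx": 0, "ry": 0, "rz": 0, "hand": 0.4}, {"x": 0, "y": 0, "z": 0, "rx": 0, "ry": 0, "rz": 0, "hand": 0.4}]}}

```text
time_s: 20.9
tcp_pos: [487.6, -240.0, 159.2]
eef_rot: [-0.0, 0.35, 0.937, 0.0]
wrist_force: [-0.4, 0.3, 0.8]
width: 0.598
gripper_force: 0.0
```

```bash
python3 - <<'E'
from h import *
import pickle
m5=pickle.load(open('w5.pkl','rb'));print('pocket axis',plane('w',(324.5,234),18,m5))
m=arm.camera_model('wrist');im=arm.get_image('wrist');s=arm.get_state();cv2.imwrite('pics/w6.png',im[:,:,::-1])
w,x,y,z=s['eef_rot'];print(s['tcp_pos'],s['eef_rot'])
from scipy.spatial.transform import Rotation as Rr
R=Rr.from_quat([x,y,z,w]).as_matrix();print('tool y dir',np.degrees(np.arctan2(R[1,1],R[0,1])))
print('tool shift to cap',R.T@(np.array([487.7,-239,90])-s['tcp_pos']),'proj cap top',proj('w',(487.7,-239,44),m))
E
```

```text
pocket axis [ 580.93409931 -315.56607159   18.        ]
[ 488.00108577 -240.27528951  159.83374139] [6.14966538e-04 3.49924564e-01 9.36777680e-01 2.22371247e-05]
tool y dir 49.03460494261403
tool shift to cap [ 1.14280885  0.73262075 69.83284118] proj cap top [326.51574697 271.64934501]
```

View pics/w6.png

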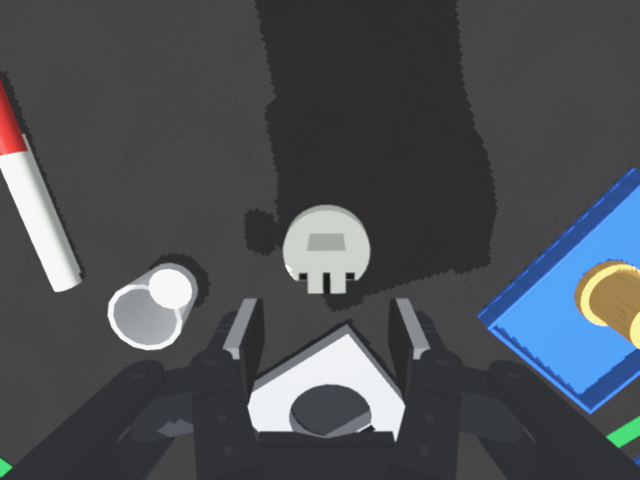

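The cap is centred between the fingers with its stripe straight along the tool's x (block top around (326,270)). Now I descend and grip.

Call:
{"op": "arm_command", "data": {"plan": [{"x": 0.001, "y": 0.0005, "z": 0.03, "rx": 0, "ry": 0, "rz": 0, "hand": 0.4}, {"x": 0, "y": 0, "z": 0.03, "rx": 0, "ry": 0, "rz": 0, "hand": 0.4}, {"x": 0, "y": 0, "z": 0.008, "rx": 0, "ry": 0, "rz": 0, "hand": 0.4}, {"x": 0, "y": 0, "z": 0, "rx": 0, "ry": 0, "rz": 0, "hand": 0.4}, {"x": 0, "y": 0, "z": 0, "rx": 0, "ry": 0, "rz": 0, "hand": 1}, {"x": 0, "y": 0, "z": 0, "rx": 0, "ry": 0, "rz": 0, "hand": 1}, {"x": 0, "y": 0, "z": 0, "rx": 0, "ry": 0, "rz": 0, "hand": 1}, {"x": 0, "y": 0, "z": 0, "rx": 0, "ry": 0, "rz": 0, "hand": 1}, {"x": 0, "y": 0, "z": 0, "rx": 0, "ry": 0, "rz": 0, "hand": 1}]}}

```text
time_s: 21.85
tcp_pos: [487.9, -239.6, 92.0]
eef_rot: [0.001, 0.35, 0.937, -0.0]
wrist_force: [-1.5, 1.1, 13.5]
width: 0.217
gripper_force: 59.0
```

Call:
{"op": "arm_command", "data": {"plan": [{"x": 0, "y": 0, "z": -0.03, "rx": 0, "ry": 0, "rz": 0, "hand": 1}, {"x": 0, "y": 0, "z": -0.04, "rx": 0, "ry": 0, "rz": 0, "hand": 1}, {"x": 0, "y": 0, "z": 0, "rx": 0, "ry": 0, "rz": -7.15, "hand": 1}, {"x": 0, "y": 0, "z": 0, "rx": 0, "ry": 0, "rz": -7.15, "hand": 1}, {"x": 0, "y": 0, "z": 0, "rx": 0, "ry": 0, "rz": -7.15, "hand": 1}, {"x": 0, "y": 0, "z": 0, "rx": 0, "ry": 0, "rz": -7.15, "hand": 1}, {"x": 0, "y": 0, "z": 0, "rx": 0, "ry": 0, "rz": -7.15, "hand": 1}, {"x": -0.033, "y": -0.0225, "z": 0, "rx": 0, "ry": 0, "rz": 0, "hand": 1}, {"x": -0.033, "y": -0.0225, "z": 0, "rx": 0, "ry": 0, "rz": 0, "hand": 1}, {"x": -0.033, "y": -0.0225, "z": 0, "rx": 0, "ry": 0, "rz": 0, "hand": 1}]}}

```text
time_s: 22.85
tcp_pos: [580.8, -316.7, 161.8]
eef_rot: [0.001, 0.046, 0.999, -0.0]
wrist_force: [0.4, 0.6, -0.7]
width: 0.219
gripper_force: 59.1
```

Call:
{"op": "arm_command", "data": {"plan": [{"x": 0, "y": 0, "z": 0.02, "rx": 0, "ry": 0, "rz": 0, "hand": 1}, {"x": 0, "y": 0, "z": 0.02, "rx": 0, "ry": 0, "rz": 0, "hand": 1}, {"x": 0, "y": 0, "z": 0, "rx": 0, "ry": 0, "rz": 0, "hand": 1}, {"x": 0, "y": 0, "z": 0, "rx": 0, "ry": 0, "rz": 0, "hand": 1}]}}

```text
time_s: 23.25
tcp_pos: [579.7, -315.5, 121.4]
eef_rot: [0.0, 0.046, 0.999, -0.0]
wrist_force: [0.1, 0.0, 0.2]
width: 0.222
gripper_force: 59.1
```

```bash
cat > pos.py <<'E'
from h import *
from scipy.spatial.transform import Rotation as Rr
s=arm.get_state();w,x,y,z=s['eef_rot'];R=Rr.from_quat([x,y,z,w]).as_matrix()
print(s['tcp_pos'].round(2),'ydir',np.degrees(np.arctan2(R[1,1],R[0,1])).round(2),'shift',(R.T@(np.array([580.4,-316,98])-s['tcp_pos'])).round(2))
E
python3 pos.py; python3 - <<'E'
from h import *
im=arm.get_image('wrist');im2=arm.get_image('top');s=arm.get_image('side')
c=np.zeros((600,800,3),np.uint8);c[:480,:400]=im[:,120:520,::-1];c[:300,400:]=cv2.resize(s[300:420,310:470,::-1],(400,300),interpolation=2)
c[300:,400:]=cv2.resize(im2[160:280,410:570,::-1],(400,300),interpolation=2);cv2.imwrite('pics/m7.png',c)
E
```

```text
[ 579.73 -315.55  121.38] ydir 84.78 shift [-0.7  -0.39 23.38]
```

View pics/m7.png

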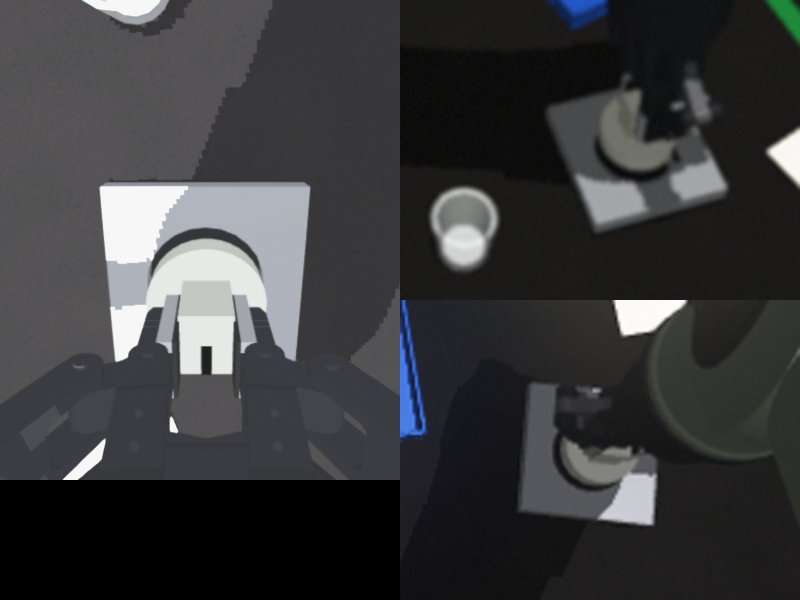

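The cap hangs square over the pocket, with the stripe pointing at the flat (about (205,360) in the composite). Lowering with force checks.

Call:
{"op": "arm_command", "data": {"plan": [{"x": -0.0007, "y": -0.0004, "z": 0.007, "rx": 0, "ry": 0, "rz": 0, "hand": 1}, {"x": 0, "y": 0, "z": 0.004, "rx": 0, "ry": 0, "rz": 0, "hand": 1}, {"x": 0, "y": 0, "z": 0.003, "rx": 0, "ry": 0, "rz": 0, "hand": 1}, {"x": 0, "y": 0, "z": 0.002, "rx": 0, "ry": 0, "rz": 0, "hand": 1}, {"x": 0, "y": 0, "z": 0, "rx": 0, "ry": 0, "rz": 0, "hand": 1}, {"x": 0, "y": 0, "z": 0, "rx": 0, "ry": 0, "rz": 0, "hand": 1}]}}

```text
time_s: 24.0
tcp_pos: [580.3, -316.0, 104.4]
eef_rot: [-0.0, 0.046, 0.999, -0.0]
wrist_force: [0.7, 0.2, -0.1]
width: 0.224
gripper_force: 59.1
```

```bash
python3 pos.py
```

```text
[ 580.32 -315.96  104.41] ydir 84.78 shift [-0.08 -0.03  6.41]
```

Call:
{"op": "arm_command", "data": {"plan": [{"x": 0, "y": 0, "z": 0.003, "rx": 0, "ry": 0, "rz": 0, "hand": 1}, {"x": 0, "y": 0, "z": 0.002, "rx": 0, "ry": 0, "rz": 0, "hand": 1}, {"x": 0, "y": 0, "z": 0.001, "rx": 0, "ry": 0, "rz": 0, "hand": 1}, {"x": 0, "y": 0, "z": 0, "rx": 0, "ry": 0, "rz": 0, "hand": 1}, {"x": 0, "y": 0, "z": 0, "rx": 0, "ry": 0, "rz": 0, "hand": 1}]}}

```text
time_s: 24.5
tcp_pos: [580.3, -316.0, 98.4]
eef_rot: [0.0, 0.046, 0.999, -0.0]
wrist_force: [0.4, -0.5, -0.6]
width: 0.222
gripper_force: 59.3
```

Bottom is about 0.5 mm above the pocket floor with no side load. Release, lift and back away.

Call:
{"op": "arm_command", "data": {"plan": [{"x": 0, "y": 0, "z": 0.0005, "rx": 0, "ry": 0, "rz": 0, "hand": 1}, {"x": 0, "y": 0, "z": 0, "rx": 0, "ry": 0, "rz": 0, "hand": 0.5}, {"x": 0, "y": 0, "z": 0, "rx": 0, "ry": 0, "rz": 0, "hand": 0.5}, {"x": 0, "y": 0, "z": 0, "rx": 0, "ry": 0, "rz": 0, "hand": 0.5}, {"x": 0, "y": 0, "z": -0.03, "rx": 0, "ry": 0, "rz": 0, "hand": 0.5}, {"x": 0, "y": 0, "z": -0.045, "rx": 0, "ry": 0, "rz": 0, "hand": 0.5}, {"x": 0.02, "y": 0, "z": -0.045, "rx": 0, "ry": 0, "rz": 0, "hand": 0.5}, {"x": 0.02, "y": 0, "z": -0.02, "rx": 0, "ry": 0, "rz": 0, "hand": 0.5}, {"x": 0, "y": 0, "z": 0, "rx": 0, "ry": 0, "rz": 0, "hand": 0.5}, {"x": 0, "y": 0, "z": 0, "rx": 0, "ry": 0, "rz": 0, "hand": 0.5}]}}

```text
time_s: 25.5
tcp_pos: [540.5, -312.4, 238.3]
eef_rot: [0.0, 0.046, 0.999, -0.0]
wrist_force: [-0.3, 0.1, 0.0]
width: 0.502
gripper_force: 0.0
```

```bash
python3 - <<'E'
from h import *
m=arm.camera_model('wrist');im=arm.get_image('wrist');t=arm.get_image('top');s=arm.get_image('side')
u,v=proj('w',(580.4,-316,12),m).round().astype(int);print(u,v,arm.get_state()['tcp_pos'])
c=np.zeros((600,800,3),np.uint8)
u=min(max(u,80),560);v=min(max(v,75),405)
c[:300,:320]=cv2.resize(im[v-75:v+75,u-80:u+80,::-1],(320,300),interpolation=2)
c[:300,330:800]=cv2.resize(s[140:420,210:460,::-1],(470,526),interpolation=2)[:300]
c[305:565,:800]=cv2.resize(t[145:320,90:530,::-1],(800,318),interpolation=2)[:260]
cv2.imwrite('pics/m8.png',c)
E
```

```text
326 264 [ 540.68786517 -311.97342983  236.69812646]
```

View pics/m8.png

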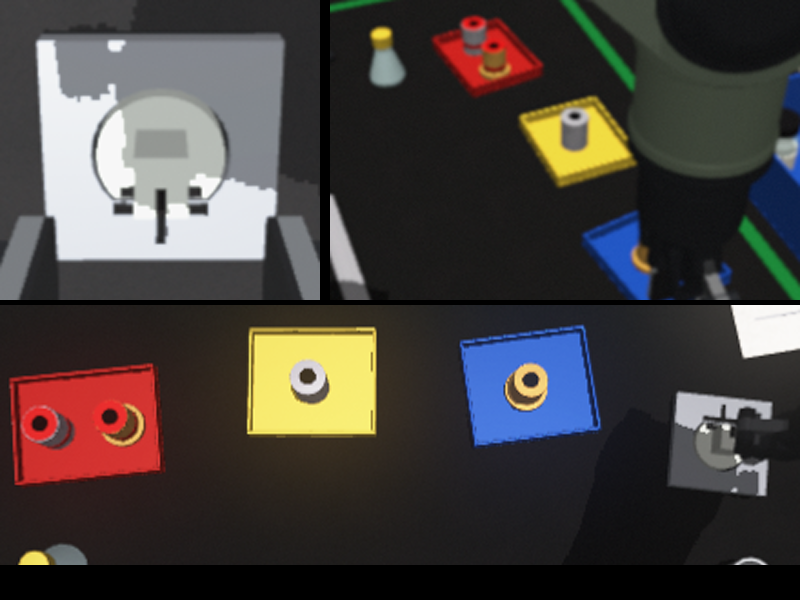

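The composite shows the cap seated in the pocket with its flat on the T side, all four parts upright in their trays, and the flask standing in place. Handing in.

```bash
python3 -c "
from bench import arm
print(arm.hand_in())"
```

```text
the job is handed in; nothing more can be done
None
```

The job is handed in, with no verdict returned; the last pictures show all four parts upright in their correct trays, the cap seated in the gauge with flats matched, and the flask still standing in its place.

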